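Open the child-proof descaler bottle

TASK

The kettle is due for descaling: pull the snapped-on dosing cup up off the white descaler bottle in the square steel holder and stand it on the worktop. Then push the black child-proof cap down, turn it anticlockwise while it is pushed until it comes free, and lift it off. Finish with the gripper still holding the cap, level and still, a few centimetres straight above the open bottle; leave the bottle in its holder and the other things where they are.

Things in the scene. Friction and masses are not known exactly. Their poses are not given: they have to be found in the camera images.
- bottle: White square plastic bottle, 72 x 72 x 115 mm with a round shoulder and neck above; about 0.8 kg. It stands loose in the holder's well, 1.5 mm play at each side, so the holder keeps it from turning. Origin at the centre of its underside, z up. A collar of 48 mm diameter below the cap ends 135 mm above the origin; the cup's seat, 57 mm wide, is at 124 mm.
- mouth (a point): Centre of the top of the bottle's neck, 160 mm above the bottle's origin, inside the cap while the cap is on; z up. The pushed cap passes its lock after about 45 degrees of turn and lifts straight off at any turn from 55 to 120 degrees; a hard stop comes near 126 degrees.
- cap: Black round ribbed push-and-turn cap under the cup, 46 mm wide, 34 mm high, 50 g; grip its side in any direction. Origin on its axis at its lower rim, z up. Shut, the rim is 142 mm above the bottle's origin, x along the bottle's x; a spring holds it up with 4 N and teeth lock it. Push it down 4 to 7 mm (7 to 10 N; 7 is a hard stop), turn it anticlockwise from above; clockwise is blocked.
- holder: Fixed square steel holder on the worktop, 87 x 87 mm and 42 mm high, walls 6 mm, floor 6 mm. Origin at the centre of its underside, z up. The bottle's origin is on its floor.
- kettle: Cream kettle, about 190 x 230 mm and 214 mm high, on the worktop to the right; bystander. Origin at the centre of its underside.
- mill: Turned wooden pepper mill, 58 mm diameter, 170 mm high; bystander. Origin at the centre of its underside.
- soap: Matt black soap pump bottle, 67 mm across, 178 mm high; bystander. Origin at the centre of its underside.
- lemon: Yellow lemon, 71 x 53 x 51 mm; bystander. Origin at the centre of its underside.
- cup: White plastic dosing cup, round, 58 mm wide, 60 mm high, walls 2.5 mm, 40 g, open end down over the cap. Origin on its axis at its open rim, z towards its closed end (up). At the start the rim sits 124 mm above the bottle's origin, held by two spring balls that let go at a few newtons when it is pulled straight up; it clears the cap after 55 mm.
- cup_mid (a point): Centre of the dosing cup, on its axis 30 mm from its rim; 30 mm above the worktop when the cup stands on either end.
Not all that is in view belongs to the job. Leave any turquoise look-alike of the cup alone. What is shaped like the bottle but red is not meant.

How it is judged:
By the outcome, as a careful person would: the job done as asked, in the order asked, and still so for the second after the job is handed in, while the arm keeps its last pose, push and grip.
It also fails if it takes over 54 s, if anything falls off the work surface, if the arm or the gripper's body presses on something with over 40 N, if the wrist force passes 120 N, or if a joint passes its speed limit or range.

ROBOT

A 7-joint arm with a two-finger parallel gripper is mounted at the origin on a cart in front of the work surface, level with it; the furniture and walls round the work are solid. World frame = base frame: x ahead of the robot, y to its left, z up, the work surface at z = 0. Lengths are in m, angles in rad, forces in N, time in s.
With the tool pointing down it reaches from about 0.4 to 0.875 m from the base axis. Payload 6.5 kg.
Tool frame: the origin (TCP) lies between the finger pads; the fingertips stand manip.tips_ahead ahead of it and the grasp point (between the pads) lies 11 mm behind it (manip.tips_ahead is the distance from the TCP to the fingertips, in m); z points along the fingers, y is the line along which they close (so a half turn about z gives the same grasp; the last joint's range is limited). The gripper opens to 88 mm and grips with 3 to 60 N. Pads are 18 mm wide; open, the fingers measure 123 mm over their backs; the gripper's body (75 mm by 187 mm) begins 45 mm behind the grasp point.
Start: joints at [-1.302, 0.536, -0.004, 1.538, 0.003, 1.067, -0.071], TCP at [0.214, 0.614, 0.247] pointing down, gripper open.
Joint ranges: [-2.7, 2.7], [-0.37, 2.16], [-1.27, 1.26], [0.24, 2.4], [-1.31, 4.45], [0.19, 1.91], [-2.76, 2.76]. Speed limits (rad/s): [2.39, 2.39, 3.14, 3.14, 3.14, 3.14, 3.14].

INTERFACE

Orientations are given as [roll, pitch, yaw] about the fixed x, y, z axes, in that order (R = Rz(yaw) Ry(pitch) Rx(roll)).
In Python, from station import manip gives the robot as it stands. The module is installed in compiled form; this text tells all that it offers. Calls block until the motion is done:
- manip.movep(position, orientation): joint-space move of the TCP to a pose.
- manip.movel(position, rate=0.15, attitude=None, until_force=None): straight line of the TCP; attitude=None keeps the orientation; rate is the mean speed in m/s. With until_force (N) it stops when the force on the tool has changed by that much, and returns True; else False.
- manip.move_j(angles): joint-space move.
- manip.grip(opening, grasp_force=None): finger opening in m; grasp_force is the grip in N (None keeps the last); returns when the fingers have stopped.
- manip.hold(seconds).
- manip.ik(position, orientation): joint angles nearest the present ones, or None.
- manip.get_image(name): name is "scene" or "top"; returns the picture (420x560x3 uint8, red, green, blue); there is no depth.
- manip.camera_info(name): a dict with "K" (3x3 intrinsics, pixels), "k1" (the pictures are not rectified: a ray, as slopes to the right and down, at radius r is drawn at 1 + k1 r^2 times it, then the intrinsics apply), "eye" and "rotation" of the camera in the world. Camera axes: x right, y down, z forward; pixel columns grow to the right and rows downward; lengths in m; the calibration is good to about 2 mm. A picture is of the moment at which its call begins. camera_info takes no time and is no camera call.
A pose or a line that the arm cannot do raises manip.Unreachable and nothing moves.
- manip.hand_in(): hands the job in; it is judged then, once.
Readings, each from a call of its own:
- manip.get_clock(): time.
- manip.get_joint_pos(): joint angles.
- manip.get_joint_vel(): joint speeds.
- manip.get_joint_torque(): joint torques, N m.
- manip.get_tcp_pos(): TCP position.
- manip.get_eef_rot(): TCP orientation.
- manip.get_force(): force on the tool from outside, world axes, zero at the start.
- manip.get_ft_torque(): the same for the moment, N m.
- manip.get_width(): finger opening in m.
- manip.get_gripper_force(): force on a finger pad.
Only numpy, scipy, OpenCV 4.12 (cv2) and the standard library are available. Lean on these libraries where they do the work, as an engineer would, in place of code of your own. Each camera call takes 0.05 s, during which the arm holds its last target. There are 200 camera calls.

## Working session

There is one attempt and no reset: what is moved stays moved. The work goes in short steps, each a Python script; the robot and the scene stay as the last script left them, time stands still between calls to the robot, and variables do not carry over. Pictures are saved under pics/ and viewed, at most 10 in all, crops included, and the job is handed in when it is done.

```bash
mkdir -p pics; ls
python3 - <<'E'
from station import manip
import cv2
for n in("scene","top"):
    cv2.imwrite(f"pics/{n}0.png",manip.get_image(n)[:,:,::-1]); print(n,manip.camera_info(n))
print(manip.tips_ahead,manip.get_clock(),manip.get_tcp_pos(),manip.get_eef_rot(),manip.get_width())
E
```

```text
pics
scene {'K': array([[541.90175816,   0.        , 279.39496182],
       [  0.        , 541.90175816, 204.4613733 ],
       [  0.        ,   0.        ,   1.        ]]), 'k1': -0.1555942448237129, 'eye': array([-0.61658035, -0.64881257,  0.80513723]), 'rotation': array([-2.06929469,  0.02119664, -1.08883311])}
top {'K': array([[499.85404806,   0.        , 292.46922226],
       [  0.        , 499.85404806, 202.24463554],
       [  0.        ,   0.        ,   1.        ]]), 'k1': -0.009188618737000187, 'eye': array([-0.46531339,  0.04841015,  1.51350963]), 'rotation': array([-2.53386807,  0.00464798, -1.67002143])}
0.008 0.1 [0.21342999 0.61340739 0.2459409 ] [-3.14006289e+00  1.23928181e-04  2.80687586e+00] 0.08807367832245243
```

View pics/scene0.png

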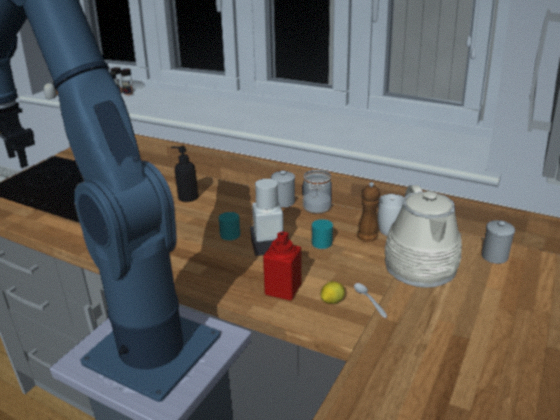

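View pics/top0.png

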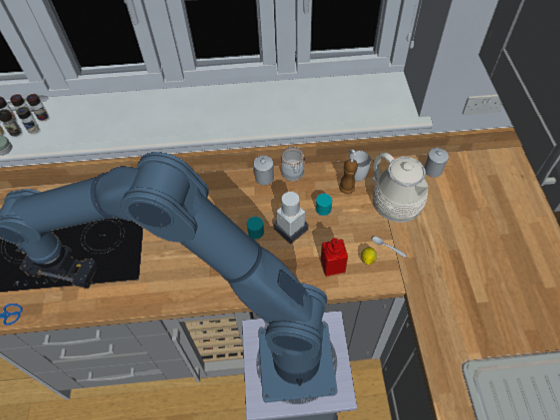

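The first two views show five candidates:
- White bottle with the white cup, standing in a steel holder: scene (266,215), top (290,212).
- Red bottle of the same shape: scene (283,268), top (334,257). It's red, so not the one meant.
- Turquoise cups: scene (230,225) and (321,234). These are look-alikes.
- Grey jars behind the bottle.

The white one in the holder fits the description. I'll confirm it with a crop and measure it.

```bash
cat > h.py <<'E'
from station import manip
import numpy as np, cv2
from scipy.spatial.transform import Rotation as Ro
def cam(n):
    c=manip.camera_info(n); return c["K"],c["k1"],np.array(c["eye"]),Ro.from_euler("xyz",c["rotation"]).as_matrix()
def proj(n,P):
    K,k,e,R=cam(n); p=(np.atleast_2d(P)-e)@R; s=p[:,:2]/p[:,2:]
    s=s*(1+k*(s**2).sum(1,keepdims=True)); return s*[K[0,0],K[1,1]]+K[:2,2]
def ray(n,uv):
    K,k,e,R=cam(n)
    s=cv2.undistortPoints(np.array(uv,float).reshape(1,1,2),K,np.array([k,0,0,0,0.]))[0,0]
    d=R@[*s,1]; return e,d/np.linalg.norm(d)
def plane(n,uv,z):
    e,d=ray(n,uv); return e+d*(z-e[2])/d[2]
def tri(uvs,uvt):
    (a,d),(b,f)=ray("scene",uvs),ray("top",uvt)
    s=np.linalg.lstsq(np.c_[d,-f],b-a,rcond=None)[0]; p,q=a+s[0]*d,b+s[1]*f
    return (p+q)/2,np.linalg.norm(p-q)
E
python3 - <<'E'
from h import *
for n,u,v in(("scene",-205,165),("top",-240,180)): pass
s=cv2.imread("pics/scene0.png");t=cv2.imread("pics/top0.png")
a=cv2.resize(s[165:265,215:315],None,fx=4,fy=4,interpolation=cv2.INTER_CUBIC)
b=cv2.resize(t[180:250,250:350],None,fx=4,fy=4,interpolation=cv2.INTER_CUBIC)
b=cv2.copyMakeBorder(b,0,120,0,0,cv2.BORDER_CONSTANT)
cv2.imwrite("pics/crop0.png",np.hstack([a,b]))
for nm,uv in dict(tealL=(255,236),tealR=(323,212),red=(334,270),lemon=(369,260),jar1=(264,182),jar2=(293,178),mill=(347,190),hob=(142,275),edge=(250,305)).items(): print(nm,plane("top",uv,0).round(3))
print("soap",plane("scene",(187,198),0).round(3))
print("bottle",plane("top",(291,238),0).round(3))
E
```

```text
tealL [0.452 0.097 0.   ]
tealR [ 0.529 -0.155  0.   ]
red [ 0.292 -0.161 -0.   ]
lemon [ 0.317 -0.285  0.   ]
jar1 [0.687 0.049 0.   ]
jar2 [ 0.695 -0.062  0.   ]
mill [ 0.618 -0.258  0.   ]
hob [0.338 0.483 0.   ]
edge [0.195 0.128 0.   ]
soap [0.597 0.341 0.   ]
bottle [ 0.431 -0.029  0.   ]
```

View pics/crop0.png

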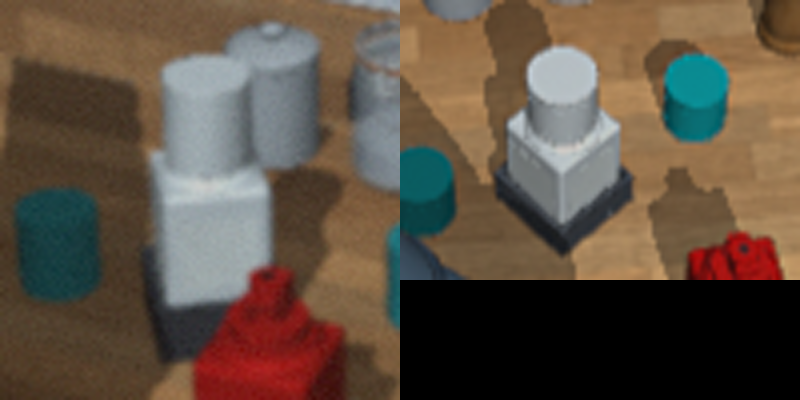

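The crop confirms it: the white cup sits over the white square bottle in the dark steel holder. The cup top is near scene (266,184) and top (290,199), with the teal cups to either side and the red bottle in front. Next I'll triangulate the cup top and check it against the expected height of 0.190.

Run:
```python
from h import *
us,ut=(215+206.5/4-.4,165+75/4-.4),(250+162/4-.4,180+75/4-.4)
print(tri(us,ut),plane("scene",us,.19),plane("top",ut,.19))
# cup silhouettes edges / bottle holder corners (top view) onto z=.042 : left,bottom,right
for c in((96,182),(165,237),(232,178)): print("holder",plane("top",(250+c[0]/4-.4,180+c[1]/4-.4),.042).round(4))
for c in((108,122),(163,172),(220,125)): print("bottle",plane("top",(250+c[0]/4-.4,180+c[1]/4-.4),.121).round(4))
# top-disc width check
print(plane("top",(250+127/4,198.4),.19)-plane("top",(250+197/4,198.4),.19))
P=np.array([.475,-.03,.3])
for y in(np.arange(-3,3.2,.5)):
    q=manip.ik([.475,-.03,.2],[np.pi,0,y]); print(round(y,1),None if q is None else np.round(q,2))
```

```text
(array([ 0.46693292, -0.02998889,  0.18946027]), np.float64(0.0018117824082535632)) [ 0.46465822 -0.03040641  0.19      ] [ 0.46742332 -0.03054219  0.19      ]
holder [0.4642 0.0287 0.042 ]
holder [ 0.403  -0.0256  0.042 ]
holder [ 0.4563 -0.0894  0.042 ]
bottle [0.4726 0.0151 0.121 ]
bottle [ 0.4184 -0.026   0.121 ]
bottle [ 0.46   -0.0781  0.121 ]
[0.0058074  0.05645236 0.        ]
-3.0 [-0.36  0.32  0.39  2.05 -0.17  0.8   1.84]
-2.5 [-0.28  0.31  0.3   2.04 -0.13  0.8   2.31]
-2.0 [-0.18  0.31  0.18  2.04 -0.08  0.8   2.75]
-1.5 [-0.87  0.53  1.1   2.07 -0.6   0.91 -2.5 ]
-1.0 [-0.87  0.53  1.1   2.07 -0.6   0.91 -2.  ]
-0.5 [-0.87  0.53  1.1   2.07 -0.6   0.91 -1.5 ]
0.0 [-0.82  0.47  1.01  2.07 -0.53  0.88 -1.08]
0.5 [-0.7   0.4   0.83  2.06 -0.4   0.84 -0.71]
1.0 [-0.63  0.38  0.73  2.06 -0.34  0.83 -0.26]
1.5 [-0.56  0.36  0.64  2.06 -0.29  0.82  0.19]
2.0 [-0.49  0.34  0.56  2.05 -0.25  0.81  0.64]
2.5 [-0.44  0.33  0.49  2.05 -0.21  0.81  1.11]
3.0 [-0.38  0.32  0.42  2.05 -0.18  0.8   1.58]
```

The cup top triangulates to (0.467, -0.030, 0.189), against 0.190 expected, so I can move. I'll go above it and look again.

Run:
```python
from h import *
q=np.array(manip.get_joint_pos()); q[0]=.06; q[2]=0; q[6]=-1.2; manip.move_j(q)
manip.movep([.4665,-.030,.225],[np.pi,0,.3])
print(manip.get_clock(),manip.get_tcp_pos(),manip.get_eef_rot(),manip.get_joint_pos(),manip.get_force())
s=manip.get_image("scene")[:,:,::-1];t=manip.get_image("top")[:,:,::-1]
print(proj("top",[.43,.24,0]),proj("scene",[.43,.24,0]))
b=cv2.resize(t[110:310,100:400],(600,400)); a=cv2.resize(s[120:320,140:340],None,fx=2,fy=2)
cv2.imwrite("pics/a1.png",cv2.resize(np.hstack([a,b]),(800,320)))
```

```text
3.7583 [ 0.46826376 -0.02997454  0.22575863] [ 3.14080268e+00 -2.47993461e-03  3.00336674e-01] [-0.00660439  0.25697177 -0.0296252   2.02274406  0.0100877   0.85940949
 -1.31228451] [0.32583649 0.28945641 0.26547078]
[[214.33200845 245.03960935]] [[181.09686562 229.36142625]]
```

View pics/a1.png

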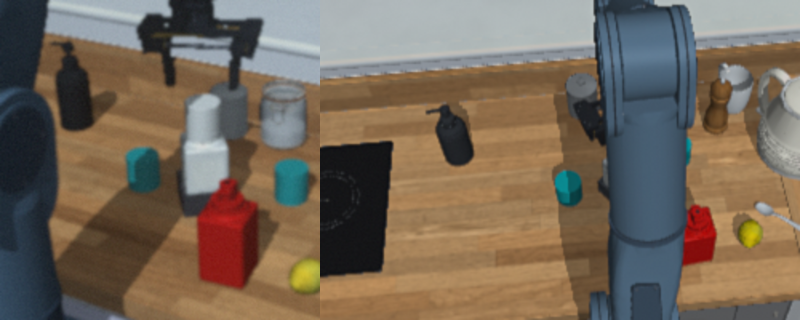

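The scene crop shows the open fingers straddling the cup, with tips at crop (168,80) and (234,85) and the cup at (204,105). The place spot at top crop (502,216), world (0.43, 0.24), is bare worktop. Now I'll descend and grip.

Run:
```python
from h import *
print(manip.movel([.4665,-.030,.154],rate=.08,until_force=8))
print(manip.get_tcp_pos(),manip.get_force())
manip.grip(.05,25)
print(manip.get_width(),manip.get_gripper_force(),manip.get_force(),manip.get_tcp_pos())
p=manip.get_tcp_pos()
for dz in(.006,.02,.09):
    manip.movel([.4665,-.03,.154+dz],rate=.06); print(manip.get_force(),manip.get_width(),manip.get_tcp_pos()[2])
cv2.imwrite("pics/b1.png",cv2.resize(manip.get_image("scene")[120:270,190:340,::-1],(600,600)))
print(manip.get_clock())
```

```text
False
[ 0.46690862 -0.0300138   0.15439964] [-0.42213787  0.75758294  0.30874748]
0.05826025957584113 25.00018175924197 [-0.43312032  0.71221683  2.51904011] [ 0.46660418 -0.02993472  0.15416271]
[-0.29076832  0.44214833  2.38891867] 0.05849640873299228 0.1605238568790757
[-0.06856888 -0.16157639 -0.06004106] 0.05810562111338712 0.17443899886520334
[ 0.5750974  -0.53023476 -0.6676003 ] 0.05859297938702626 0.24360344679797385
7.45
```

View pics/b1.png

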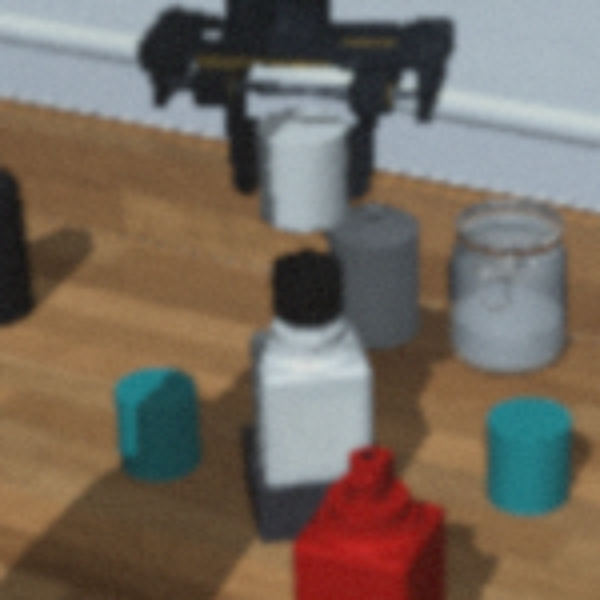

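The cup is off and held at crop (305,170). The black cap shows on the bottle at (307,288), and the bottle is still in the holder. I'll stand the cup at (0.43, 0.24).

Run:
```python
from h import *
manip.movep([.43,.24,.20],[np.pi,0,.3])
manip.movel([.43,.24,.040],rate=.13)
print(manip.movel([.43,.24,.0225],rate=.02,until_force=4),manip.get_tcp_pos(),manip.get_force())
manip.grip(.075)
manip.movel([.43,.24,.16],rate=.15)
for n in("scene","top"): cv2.imwrite(f"pics/{n}2.png",manip.get_image(n)[:,:,::-1])
s=cv2.imread("pics/scene2.png");t=cv2.imread("pics/top2.png")
cv2.imwrite("pics/c1.png",np.hstack([cv2.resize(s[165:265,165:295],(520,400),interpolation=cv2.INTER_CUBIC),cv2.resize(t[185:285,190:260],(280,400),interpolation=cv2.INTER_CUBIC)]))
def cap(im,u0,u1,v0,v1):
    g=im[v0:v1,u0:u1].max(2); m=(g<60).astype(np.uint8)
    n,l,st,c=cv2.connectedComponentsWithStats(m); 
    for i in range(1,n):
        if st[i,4]>30: print(st[i,:5]+[u0,v0,0,0,0],c[i]+[u0,v0])
cap(s,245,290,170,215);cap(t,270,310,185,225)
print(manip.get_clock())
```

```text
True [0.42983759 0.23990878 0.0241283 ] [-0.80186892 -0.32035074  6.19764623]
[258 183  18  18 289] [266.67128028 191.62629758]
12.2417
```

View pics/c1.png

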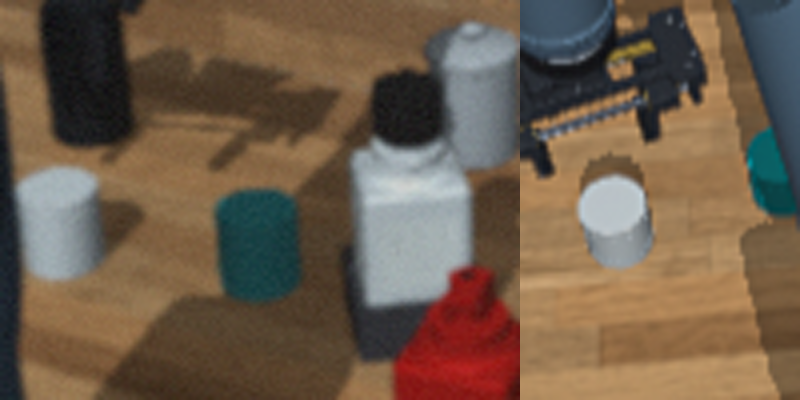

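The cup stands upright on the worktop at crop (60,222). The cap sits on the bottle at crop (408,105), scene (267,191). I'll check the cap axis, then approach it.

Run:
```python
from h import *
print(plane("scene",(266.67,191.6),.165), proj("scene",[.4665,-.03,.165]))
manip.movep([.4665,-.030,.23],[np.pi,0,.3])
manip.grip(.075)
print(manip.movel([.4665,-.030,.157],rate=.1,until_force=6),manip.get_tcp_pos(),manip.get_force())
manip.grip(.04,50)
print(manip.get_width(),manip.get_gripper_force(),manip.get_force(),manip.get_ft_torque(),manip.get_tcp_pos(),manip.get_clock())
```

```text
[ 0.46690585 -0.0295527   0.165     ] [[266.74592096 191.69868721]]
False [ 0.46689911 -0.02995069  0.15740662] [ 0.34946172  0.21516227 -0.91751843]
0.045756911768453166 50.00084796891315 [-0.96439318  2.01969808  2.88540317] [ 0.50381765  0.38939814 -0.05311448] [ 0.46650602 -0.02949288  0.1571561 ] 14.9917
```

Run:
```python
from h import *
z=.1515
manip.movel([.4665,-.030,z],rate=.02,until_force=30)
print("push",manip.get_tcp_pos(),manip.get_force(),manip.get_width())
for d in(10,25,40,55,70,85):
    manip.movep([.4665,-.030,z],[np.pi,0,.3+np.radians(d)])
    f=manip.get_force();m=manip.get_ft_torque()
    print(d,manip.get_tcp_pos().round(4),f.round(1),m.round(2),manip.get_eef_rot()[2].round(3),round(manip.get_clock(),2))
    if abs(m[2])>3 or np.linalg.norm(f)>50: break
```

```text
push [ 0.46669553 -0.02963513  0.15175092] [-3.06768235  2.56329025  7.56809545] 0.04624472143388617
10 [ 0.4673 -0.0301  0.152 ] [-1.9  1.7  7.9] [ 0.32  0.41 -0.02] 0.475 15.69
25 [ 0.4678 -0.0305  0.1521] [-0.   0.6  8. ] [0.06 0.17 0.03] 0.736 16.02
40 [ 0.468  -0.0305  0.1522] [0.6 0.6 6.8] [0.02 0.04 0.  ] 0.998 16.36
55 [ 0.4681 -0.0305  0.1523] [ 0.7 -0.2  7.2] [-0.01  0.06  0.  ] 1.26 16.69
70 [ 0.4682 -0.0304  0.1523] [ 1.1 -0.1  8.5] [-0.02 -0.04  0.01] 1.522 17.02
85 [ 0.4684 -0.0304  0.1523] [ 1.3 -0.4  7.3] [-0.06 -0.19  0.04] 1.784 17.36
```

Run:
```python
from h import *
Y=.3+np.radians(85)
manip.movel([.4665,-.030,.158],rate=.03); f=manip.get_force(); print(f,manip.get_width())
r=manip.movel([.4665,-.030,.175],rate=.03,until_force=8); print(r,manip.get_force(),manip.get_tcp_pos())
if not r and f[2]>-6:
    manip.movel([.4665,-.030,.222],rate=.06); manip.hold(.3)
    print(manip.get_force(),manip.get_width(),manip.get_tcp_pos(),manip.get_eef_rot())
s=manip.get_image("scene")[:,:,::-1];t=manip.get_image("top")[:,:,::-1]
cv2.imwrite("pics/d1.png",np.hstack([cv2.resize(s[130:280,160:310],(500,500)),cv2.resize(t[170:290,190:262],(300,500))]))
print(manip.get_clock())
```

```text
[ 2.34697976 -1.07247281  3.28779409] 0.04601017059781048
False [-0.03974819  0.03824374 -0.25070361] [ 0.46601543 -0.03002969  0.17482355]
[-0.24212205  0.54015367 -0.53857416] 0.045742202694839085 [ 0.46634794 -0.02995099  0.22175374] [-3.14109329e+00 -2.22768934e-04  1.78360348e+00]
19.775
```

View pics/d1.png

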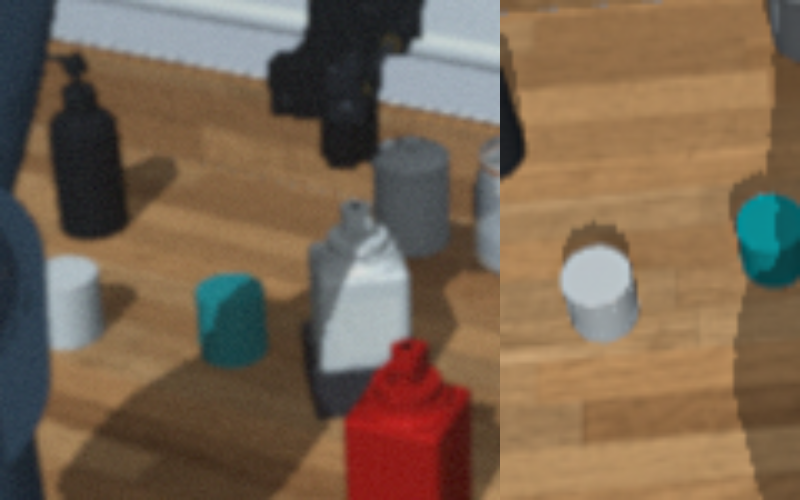

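The neck is open at crop (355,215), the cap is in the gripper (width 45.7 mm), the bottle is in its holder and the cup is standing. The cap's rim is about 47 mm above the mouth, so I'll lower it to about 35 mm and hand in.

Run:
```python
from h import *
manip.movel([.4665,-.030,.210],rate=.03,attitude=[np.pi,0,.3+np.radians(85)]); manip.hold(1)
print(manip.get_tcp_pos(),manip.get_eef_rot(),manip.get_width(),manip.get_force(),np.abs(manip.get_joint_vel()).max(),manip.get_clock())
print(manip.hand_in())
```

```text
[ 0.4664849  -0.02999131  0.20998316] [-3.14154097e+00 -2.90572598e-05  1.78352185e+00] 0.04589564309264936 [-1.37661104 -0.67445659 -0.56462013] 0.0016140422784327905 21.325
the job is handed in; nothing more can be done
None
```

The job is handed in at about 21 s: the dosing cup stands on the worktop, and the gripper holds the cap level and still about 35 mm above the open bottle, which is still in its holder.

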